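# Return the heavy-headed probe to its stand

### The job

The measuring probe, the bar with the heavy block at one end, has been left lying on the bench. Pick it up by its stem at the balance point close behind the head, carry it level and set it gently into its stand, head in the walled nest and stem in the fork. Leave the plain bar with two thin end plates where it lies.

Things in the scene. Friction and masses are not known exactly. Their poses are not given: they have to be found in the camera images.
- probe: Probe, 0.6 kg: 12 x 12 mm square steel stem, heavy 40 mm cube head at one end with a 22 mm measuring tip beyond it, thin 40 x 40 x 8 mm plate at the other. Lies on head and plate, stem level, its centre line 20 mm above the bench. Origin: underside, 20 mm below the balance point; x along the stem to the head, z up. Head x = 34 to 74 mm, bare stem -156 to 34, end plate -164 to -156.
- probe_balance (a point): The probe's balance point (centre of mass), on the centre line of the stem, 34 mm from the head's inner face and 156 mm from the end plate's inner face. Axes as the probe's.
- plain_bar: Bystander, loose: a steel square bar 12 x 12 mm, 190 mm long between two equal thin plates 40 x 40 x 8 mm, with no head. About 0.28 kg. Origin: its middle, on the underside; x along the bar.
- stand: Stand, fixed on the bench: aluminium base 240 x 44 x 10 mm, dark walled nest for the head at one end, dark fork for the stem near the other. Origin: on the bench, below the seat point; x along the stand to the nest, z up. Nest floor 30 mm high, x = 40 to 84 mm, 54 mm between side walls 44 mm high; end wall 39 mm high. Fork x = -125 to -115 mm, slot 26 mm wide, prong tops 63 mm high.
- stand_seat (a point): Where the probe's balance point belongs: 50 mm above the bench, straight above the stand's origin, between nest and fork, with the stem level in the fork (slot bottom 44 mm high) and the head towards the stand's +x, its tip passing over the nest's end wall. Below this point is only the 10 mm base. Axes as the stand's.

How it is judged:
On the way:
1. the probe is lifted 40 mm or more off the bench, gripped within 20 mm of its balance point and level within 10 degrees (height (world z) of probe_balance above 0.06 m and x of the grasp point in the frame of probe between -0.02 and 0.02 m and angle between probe's own z axis and vertical below 0.175 rad and contact force between the fingers and probe above 1 N), for 0.2 s.
At the end, for the whole second after the job is handed in: The probe rests released in its stand, head on the nest floor and stem in the fork: its balance point within 15 mm along and 12 mm across of the seat and within 6 mm of its height, along the stand within 10 degrees, upright within 6 degrees, at rest; the plain bar within 25 mm of where it lay (x of probe_balance in the frame of stand between -0.015 and 0.015 m and y of probe_balance in the frame of stand between -0.012 and 0.012 m and z of probe_balance in the frame of stand between 0.044 and 0.056 m and angle between the x axis of probe and the x axis of stand, either way round below 0.175 rad and angle between probe's own z axis and vertical below 0.1 rad and linear speed of probe below 0.02 m/s and contact force between the fingers and probe below 0.1 N and distance of plain_bar from where it was at the start of the episode below 0.025 m); the robot touches nothing.
It fails at once if the probe tips more than 15 degrees from level (angle between probe's own z axis and vertical above 0.262 rad).
It fails at once if the probe is let go more than 20 mm above its seat (height (world z) of probe_balance above 0.07 m and contact force between the fingers and probe below 0.05 N).
It fails at once if the plain bar is moved more than 25 mm (distance of plain_bar from where it was at the start of the episode above 0.025 m).
It also fails if it takes over 37 s, if anything falls off the work surface, if the arm or the gripper's body presses on something with over 40 N, if the wrist force passes 120 N, or if a joint passes its speed limit or range.

### The arm

A 6-joint arm with a two-finger parallel gripper is mounted at the origin on a cart in front of the work surface, level with it; the furniture and walls round the work are solid. World frame = base frame: x ahead of the robot, y to its left, z up, the work surface at z = 0. Lengths are in m, angles in rad, forces in N, time in s.
With the tool pointing down it reaches from about 0.325 to 0.775 m from the base axis. Payload 5.5 kg.
Tool frame: the origin (TCP) lies midway between the tips of the shut fingers; the grasp point (between the pads) lies 19 mm behind it; x points along the fingers, y is the direction in which the jaws open and shut, and the axes are right-handed (so a half turn about x gives the same grasp; the last joint's range is limited). The gripper opens to 85 mm and grips with 20 to 120 N. Pads are 22 mm wide; open, the fingers measure 114 mm over their backs; the gripper's body (76 mm by 85 mm) begins 54 mm behind the grasp point. The pads swing forward as they close: fully open they stand 13 mm farther back than shut.
Start: joints at [-1.181, 0.091, 1.231, -0, 1.82, -0.057], TCP at [0.259, -0.541, 0.195] pointing down, gripper open.
Joint ranges: [-2.87, 2.87], [-0.86, 2.18], [0.17, 2.46], [-1.51, 4.65], [0.06, 2.69], [-2.65, 2.65]. Speed limits (rad/s): [2.57, 2.57, 3.01, 3.14, 3.14, 3.14].

### API

Orientations are given as a rotation vector (axis times angle).
In Python, from workcell import r gives the robot as it stands. Calls block until the motion is done:
- r.reach(position, orientation): joint-space move of the TCP to a pose.
- r.move_straight(position, attitude=None, v=0.15, f_stop=None): straight line of the TCP; attitude=None keeps the orientation; v is the mean speed in m/s. With f_stop (N) it stops when the force on the tool has changed by that much, and returns True; else False.
- r.set_joints(angles): joint-space move.
- r.gripper_to(opening, force=None): finger opening in m; force is the grip in N (None keeps the last); returns when the fingers have stopped.
- r.pause(seconds).
- r.inverse_kinematics(position, orientation): joint angles nearest the present ones, or None.
- r.read_state(): the state.
- r.get_image(name): name is "scene" or "top" or "wrist"; returns a dict with "frame" (480x640x3 uint8, red, green, blue), "depth" (480x640 float32, m along the optical axis (not along the pixel's ray), 0 where there is no reading), "fx", "fy", "cx", "cy" (pixels), "R" (3x3) and "t" (3): a world point X has camera coordinates R X + t; the wrist camera has in their place "T_tool_cam" (4x4, takes a point from camera to tool coordinates, whose origin is the TCP and whose axes are the tool frame's). Camera axes: x right, y down, z forward; pixel columns grow to the right and rows downward; lengths in m; the calibration is good to about 2 mm. A picture is of the moment at which its call begins: read the wrist's pose just before it.
A pose or a line that the arm cannot do raises r.IKError and nothing moves.
- r.finish_job(): hands the job in, once; it reports no verdict.
Trained networks look in a picture, given as the dict that the camera call returned (one of the last four; its "shot" number tells which), for a name from the list of things; names that differ only in an ending like _2 or _b are one class to them, and where a whole thing is asked for, a point or a joint stands for the part that bears it (a point fixed in the world has none). Each returns a list of dicts, best first, with "conf" (0 to 1); they miss things now and then, are a little off and sometimes report something else, mostly with a low value. They report only what shows in the picture. A call takes as long as a camera call.
- r.boxes_of(name, picture): "position" ([x, y, z] in m, in the coordinates of the camera as it stood for that picture, good to about 4 mm: the middle of the surface that is visible of it).
- r.landmark_of(name, picture): "position" ([x, y, z] in m, in the coordinates of the camera as it stood for that picture, good to about 4 mm: a listed point, or the origin of a listed thing).
The state is a dict: "time": time; "joints": joint angles; "qvel": joint speeds; "joint_efforts": joint torques, N m; "ee_pos": TCP position; "tcp_rot": TCP orientation; "contact_force": force on the tool from outside, world axes, zero at the start; "torque": the same for the moment, N m; "grip_width": finger opening in m.
Only numpy, scipy, OpenCV 4.12 (cv2) and the standard library are available. Lean on these libraries where they do the work, as an engineer would, in place of code of your own. Each camera call takes 0.05 s, during which the arm holds its last target. There are 200 camera calls.

## Working session

There is one attempt and no reset: what is moved stays moved. The work goes in short steps, each a Python script; the robot and the scene stay as the last script left them, time stands still between calls to the robot, and variables do not carry over. Pictures are saved under pics/ and viewed, about 8 in all and at most 12, crops included, and the job is handed in when it is done.

```bash
mkdir -p pics; python3 - <<'E'
from workcell import r
import numpy as np, cv2
for c in ("top","scene"):
    p=r.get_image(c); cv2.imwrite(f"pics/{c}1.png",p["frame"][:,:,::-1])
    np.savez(f"{c}1.npz",**{k:p[k] for k in("frame","depth","fx","fy","cx","cy","R","t")})
    R,t=np.array(p["R"]),np.array(p["t"])
    for n in("probe","probe_balance","plain_bar","stand","stand_seat"):
        for f in("landmark_of","boxes_of"):
            try:
                for d in getattr(r,f)(n,p)[:2]:
                    x=np.array(d["position"]);w=R.T@(x-t)
                    print(c,n,f[:4],round(d["conf"],2),w.round(3),(p["fx"]*x[0]/x[2]+p["cx"]).round(),(p["fy"]*x[1]/x[2]+p["cy"]).round())
            except Exception as e: print(c,n,f,e)
print(r.read_state())
E
```

```text
top probe land 0.78 [ 0.486 -0.252  0.005] 333.0 233.0
top probe boxe 0.86 [ 0.478 -0.252  0.029] 333.0 238.0
top probe_balance land 0.61 [ 0.49 -0.25  0.02] 332.0 230.0
top probe_balance boxe 0.56 [ 0.481 -0.25   0.026] 332.0 236.0
top plain_bar land 0.76 [ 0.483 -0.393 -0.001] 429.0 239.0
top plain_bar boxe 0.88 [ 0.486 -0.393  0.024] 432.0 235.0
top stand land 0.56 [ 0.518 -0.094  0.001] 226.0 209.0
top stand boxe 0.8 [ 0.502 -0.089  0.009] 221.0 219.0
top stand_seat land 0.95 [ 0.52  -0.091  0.052] 219.0 202.0
top stand_seat boxe 0.77 [ 0.507 -0.086  0.012] 219.0 215.0
scene probe land 0.69 [ 0.489 -0.255 -0.005] 328.0 268.0
scene probe boxe 0.88 [ 0.44  -0.256  0.027] 309.0 261.0
scene probe_balance land 0.92 [ 0.488 -0.255  0.017] 329.0 256.0
scene probe_balance boxe 0.86 [ 0.441 -0.258  0.027] 311.0 262.0
scene plain_bar land 0.82 [ 0.485 -0.39  -0.003] 400.0 297.0
scene plain_bar boxe 0.87 [ 0.455 -0.393  0.022] 392.0 291.0
scene plain_bar boxe 0.46 [ 0.495 -0.093  0.011] 258.0 230.0
scene stand land 0.64 [ 0.517 -0.094 -0.001] 268.0 233.0
scene stand boxe 0.84 [ 0.492 -0.094  0.015] 257.0 229.0
scene stand_seat land 0.92 [ 0.517 -0.093  0.05 ] 267.0 206.0
scene stand_seat boxe 0.72 [ 0.489 -0.091  0.012] 255.0 230.0
{'time': 1.1, 'joints': array([-1.18068236e+00,  9.11008942e-02,  1.23071237e+00, -1.43219821e-05,
        1.81980596e+00, -5.67041786e-02]), 'qvel': array([-0.00028658, -0.00096001,  0.00158815, -0.0007746 , -0.00119932,
        0.00070285]), 'joint_efforts': array([ 1.97815556e-03, -4.58485508e+01, -4.18093586e+01,  2.75393609e-05,
        1.02396527e-03,  2.03188557e-05]), 'ee_pos': array([ 0.25925295, -0.54110636,  0.19486769]), 'tcp_rot': array([ 1.97365471,  0.4484424 , -1.97369133]), 'contact_force': array([-0.30885575, -0.01016716,  0.12260142]), 'torque': array([0.00268852, 0.0057316 , 0.02008653]), 'grip_width': 0.0853805344509407}
```

View pics/top1.png

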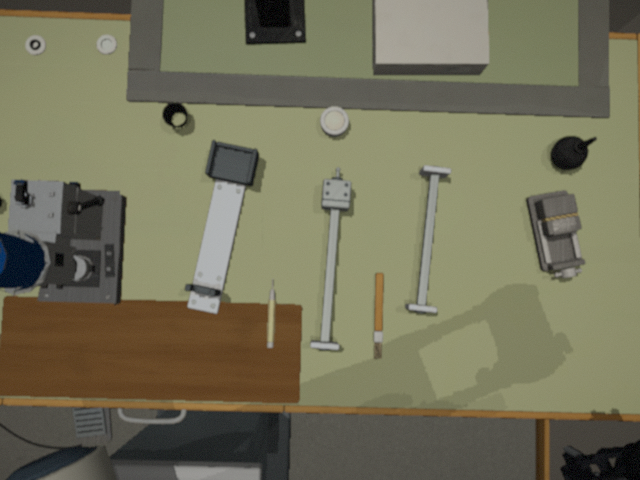

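View pics/scene1.png

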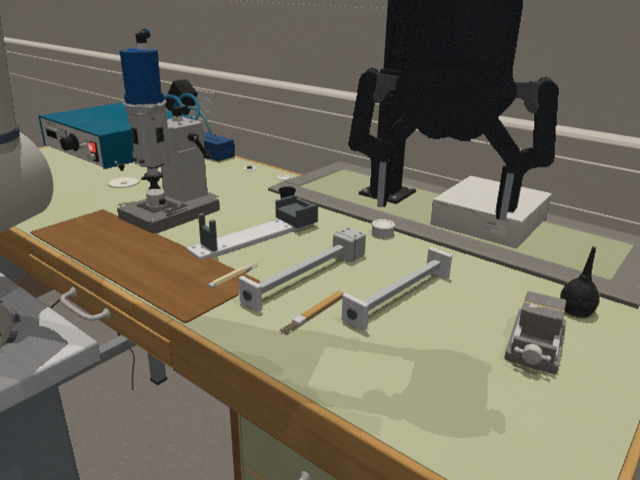

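The top view shows the probe's head at pixel (336,194) and its plate at (326,345). The stand's nest is at (232,163) and its fork at (205,292). The plain bar runs from (436,170) to (423,308). The networks agree with this, so next I'll get the axes from the top depth.

```bash
python3 - <<'E'
import numpy as np, cv2
p=np.load("top1.npz");R,t=p["R"],p["t"];D=p["depth"].astype(float)
v,u=np.mgrid[:480,:640]
P=np.stack([(u-p["cx"])/p["fx"]*D,(v-p["cy"])/p["fy"]*D,D],-1)
W=(P-t)@R
print("bench z",np.median(W[250:300,460:500,2]))
def pts(u0,u1,v0,v1,z0,z1):
    w=W[v0:v1,u0:u1].reshape(-1,3);return w[(w[:,2]>z0)&(w[:,2]<z1)]
def axis(w):
    c=w.mean(0);_,_,V=np.linalg.svd(w[:,:2]-c[:2]);d=V[0]*np.sign(V[0][0]);return c,d
for name,stem,allb in(("probe",(300,360,220,325,.012,.04),(300,360,160,360,.012,.06)),("stand",(185,270,190,280,.005,.02),(180,270,135,320,.005,.09))):
    s=pts(*stem);c,d=axis(s);n=np.array([-d[1],d[0]])
    a=pts(*allb);X=(a[:,:2]-c[:2])@d;Y=(a[:,:2]-c[:2])@n
    print(name,c.round(4),d.round(4),"yaw",np.degrees(np.arctan2(d[1],d[0])).round(2),len(s))
    for x in np.arange(np.floor(X.min()*200)/200,X.max(),.005):
        m=(X>=x)&(X<x+.005)
        if m.any(): print(f"{x:.3f} n{m.sum()} y {Y[m].min():.3f} {Y[m].max():.3f} zmax {a[m,2].max():.3f} med {np.median(a[m,2]):.3f}",end=" | ")
    print()
E
```

```text
bench z 0.0004645042347233702
probe [ 0.4288 -0.2476  0.0264] [ 0.9987 -0.0506] yaw -2.9 898
-0.110 n55 y -0.020 0.019 zmax 0.043 med 0.039 | -0.105 n108 y -0.019 0.020 zmax 0.045 med 0.040 | -0.100 n82 y -0.020 0.018 zmax 0.045 med 0.028 | -0.095 n28 y -0.005 0.005 zmax 0.029 med 0.026 | -0.090 n29 y -0.006 0.005 zmax 0.029 med 0.027 | -0.085 n35 y -0.006 0.006 zmax 0.030 med 0.026 | -0.080 n28 y -0.006 0.006 zmax 0.028 med 0.026 | -0.075 n31 y -0.005 0.005 zmax 0.029 med 0.026 | -0.070 n30 y -0.006 0.005 zmax 0.029 med 0.026 | -0.065 n34 y -0.006 0.006 zmax 0.029 med 0.026 | -0.060 n29 y -0.005 0.005 zmax 0.029 med 0.026 | -0.055 n28 y -0.006 0.005 zmax 0.030 med 0.026 | -0.050 n34 y -0.006 0.006 zmax 0.029 med 0.026 | -0.045 n28 y -0.005 0.006 zmax 0.030 med 0.026 | -0.040 n31 y -0.005 0.005 zmax 0.030 med 0.026 | -0.035 n29 y -0.006 0.006 zmax 0.029 med 0.026 | -0.030 n34 y -0.006 0.006 zmax 0.030 med 0.027 | -0.025 n28 y -0.005 0.006 zmax 0.029 med 0.027 | -0.020 n31 y -0.006 0.005 zmax 0.030 med 0.026 | -0.015 n30 y -0.006 0.006 zmax 0.030 med 0.027 | -0.010 n32 y -0.006 0.006 
[... 3588 characters left out ...]
max 0.016 med 0.011 | 0.070 n103 y -0.020 0.024 zmax 0.015 med 0.010 | 0.075 n238 y -0.030 0.067 zmax 0.046 med 0.023 | 0.080 n180 y -0.031 0.036 zmax 0.047 med 0.031 | 0.085 n165 y -0.030 0.035 zmax 0.048 med 0.031 | 0.090 n176 y -0.030 0.035 zmax 0.047 med 0.031 | 0.095 n174 y -0.049 0.036 zmax 0.047 med 0.031 | 0.100 n171 y -0.030 0.036 zmax 0.047 med 0.031 | 0.105 n178 y -0.030 0.080 zmax 0.047 med 0.031 | 0.110 n169 y -0.030 0.036 zmax 0.046 med 0.031 | 0.115 n173 y -0.030 0.051 zmax 0.047 med 0.031 | 0.120 n217 y -0.029 0.054 zmax 0.047 med 0.038 | 0.125 n75 y -0.029 0.036 zmax 0.047 med 0.040 | 0.140 n1 y 0.010 0.010 zmax 0.006 med 0.006 | 0.145 n1 y 0.026 0.026 zmax 0.005 med 0.005 |
```

```bash
cat > h.py <<'E'
from workcell import r
import numpy as np, cv2
from scipy.spatial.transform import Rotation as Ro
def att(yaw,flip=0):           # tool down, jaws across a bar lying at yaw (rad)
    y=np.array([-np.sin(yaw),np.cos(yaw),0])*(-1 if flip else 1); x=np.array([0,0,-1.])
    return Ro.from_matrix(np.stack([x,y,np.cross(x,y)],1)).as_rotvec()
def wrist(name):
    s=r.read_state();p=r.get_image("wrist");cv2.imwrite(f"pics/{name}.png",p["frame"][:,:,::-1])
    D=p["depth"].astype(float);v,u=np.mgrid[:480,:640]
    P=np.stack([(u-p["cx"])/p["fx"]*D,(v-p["cy"])/p["fy"]*D,D],-1)
    T=np.array(p["T_tool_cam"]);M=Ro.from_rotvec(s["tcp_rot"]).as_matrix()
    f=lambda c:(np.asarray(c)@T[:3,:3].T+T[:3,3])@M.T+s["ee_pos"]
    W=f(P);W[D==0]=np.nan;np.save(name+".npy",W);return p,W,f
def rect(W,lo,hi,z0,z1):
    m=(W[...,0]>lo[0])&(W[...,0]<hi[0])&(W[...,1]>lo[1])&(W[...,1]<hi[1])&(W[...,2]>z0)&(W[...,2]<z1)
    n=cv2.morphologyEx(m.astype(np.uint8),cv2.MORPH_OPEN,np.ones((3,3)));w=W[n>0]
    (c,s,a)=cv2.minAreaRect((w[:,:2]*1000).astype(np.float32));return np.round(c,1),np.round(s,1),round(a,2),len(w),np.median(w[:,2]).round(4)
E
python3 - <<'E'
from h import *
for nm,pos,yaw in(("ws",[.47,-.08,.30],np.radians(-10.5)),("wp",[.46,-.25,.28],np.radians(-2.9))):
    q=[r.inverse_kinematics(pos,att(yaw,f)) for f in(0,1)]
    print([None if a is None else np.round(a,2) for a in q])
    f=int(np.argmin([9 if a is None else abs(a[5]) for a in q]))
    r.reach(pos,att(yaw,f)); p,W,fn=wrist(nm)
    print(nm,f,r.read_state()["time"],np.nanmin(W,(0,1)).round(2),np.nanmax(W,(0,1)).round(2))
    for n in("stand_seat","stand","probe_balance","probe"):
        for d in r.landmark_of(n,p)[:1]: print(n,round(d["conf"],2),fn(d["position"]).round(4))
W=np.load("ws.npy")
print("base",rect(W,(.3,-.16),(.57,-.03),.006,.016)); print("nest",rect(W,(.52,-.18),(.65,-.04),.034,.05)); print("fork",rect(W,(.35,-.12),(.45,-.02),.03,.07))
W=np.load("wp.npy")
print("stem",rect(W,(.34,-.28),(.50,-.21),.015,.032)); print("head",rect(W,(.50,-.3),(.6,-.2),.036,.046)); print("plate",rect(W,(.28,-.3),(.36,-.2),.033,.046))
E
python3 -c "
import cv2,numpy as np
cv2.imwrite('pics/w2.png',cv2.resize(np.hstack([cv2.imread('pics/ws.png'),cv2.imread('pics/wp.png')]),(800,300)))"
```

```text
[array([-0.24, -0.19,  1.31, -0.  ,  2.02, -1.63]), array([-0.24, -0.19,  1.31, -0.  ,  2.02,  1.51])]
ws 1 3.025 [-1.26 -0.9  -0.89] [0.74 1.19 0.43]
stand_seat 0.93 [ 0.5148 -0.0879  0.0505]
stand 0.58 [ 0.5187 -0.0942  0.0012]
probe_balance 0.91 [ 0.4913 -0.2496  0.0211]
probe 0.74 [ 0.486  -0.2502  0.0048]
[array([-0.56, -0.08,  1.25, -0.  ,  1.97, -2.08]), array([-0.56, -0.08,  1.25, -0.  ,  1.97,  1.06])]
wp 1 4.0 [-0.92 -0.89 -0.89] [0.68 1.29 0.41]
stand_seat 0.79 [ 0.5148 -0.0883  0.0515]
stand 0.58 [ 0.5174 -0.0916  0.0021]
probe_balance 0.93 [ 0.4886 -0.2489  0.0189]
probe 0.58 [ 0.4865 -0.2472  0.0042]
base (array([463.3, -84.4]), array([ 44. , 189.2]), 80.04, 4588, np.float64(0.011))
nest (array([ 581.1, -105.1]), array([66.2, 49.4]), 79.71, 894, np.float64(0.0435))
fork (array([399.3, -73.1]), array([41.7, 10.2]), 80.17, 428, np.float64(0.045))
stem (array([ 420. , -249.1]), array([ 11.9, 159.8]), 87.41, 1266, np.float64(0.0269))
head (array([ 540.5, -254.9]), array([39.4, 39. ]), 87.09, 1424, np.float64(0.0409))
plate (array([ 327.9, -245. ]), array([39.1,  7.9]), 87.62, 233, np.float64(0.0402))
```

View pics/w2.png

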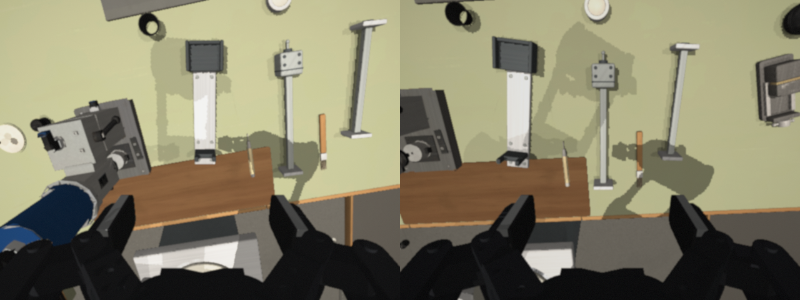

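The wrist view confirms the layout: stand on the left, probe in the middle, plain bar on the right, and nothing standing close to the grasp point. Fitted balance point: (0.487, -0.2523), yaw -2.66°. Fitted seat: (0.517, -0.094), yaw -9.95°.

```bash
python3 - <<'E'
from h import *
a=att(np.radians(-2.66),1)
r.gripper_to(.06)
r.reach([.487,-.2523,.09],a)
print("hit",r.move_straight([.487,-.2523,.006],v=.1,f_stop=8))
print(r.read_state()["ee_pos"].round(4))
r.gripper_to(0,force=80)
s=r.read_state();print("grip",s["grip_width"],s["contact_force"].round(2),s["time"])
e=s["ee_pos"]
r.move_straight([e[0],e[1],.086],v=.08); r.pause(.4)
s=r.read_state();print(s["ee_pos"].round(4),s["grip_width"],s["contact_force"].round(2),s["torque"].round(3),s["time"])
p,W,f=wrist("wl")
z=s["ee_pos"][2]
print("head",rect(W,(.50,-.3),(.6,-.2),z+.02,z+.045)); print("plate",rect(W,(.28,-.3),(.36,-.2),z+.02,z+.045)); print("stem",rect(W,(.34,-.28),(.46,-.22),z,z+.03))
p=r.get_image("scene");cv2.imwrite("pics/s2.png",p["frame"][:,:,::-1])
E
```

```text
hit False
[ 0.4875 -0.2526  0.0069]
grip 0.0001358593274067962 [ 0.69 -0.84  0.17] 6.9583
[ 0.4869 -0.2523  0.0858] 5.955097953736589e-05 [ 0.12 -0.89 -0.21] [ 0.031 -0.02   0.044] 8.5083
head (array([0., 0.]), array([0., 0.]), 0.0, 0, np.float64(nan))
plate (array([0., 0.]), array([0., 0.]), 0.0, 0, np.float64(nan))
stem (array([0., 0.]), array([0., 0.]), 0.0, 0, np.float64(nan))
  return _methods._mean(a, axis=axis, dtype=dtype,
  ret = ret.dtype.type(ret / rcount)
```

View pics/s2.png

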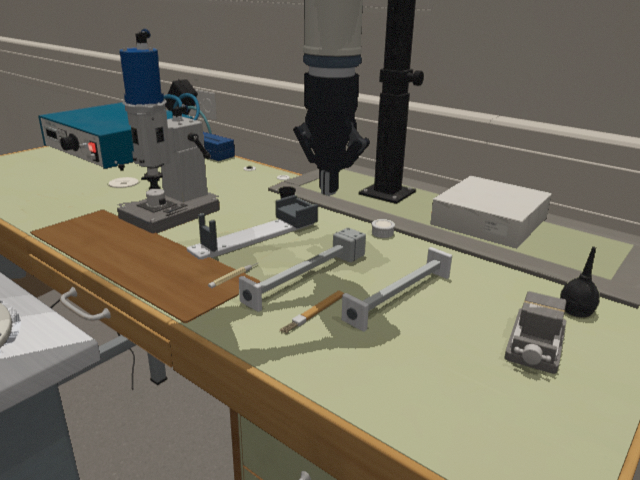

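The grip closed to 0: the probe still lies at (305,268) and the fingertips are at (330,190), above where I expected them. I'll check where the tips really are against the calibration.

```bash
python3 - <<'E'
from h import *
p=r.get_image("scene");R,t=np.array(p["R"]),np.array(p["t"])
s=r.read_state();M=Ro.from_rotvec(s["tcp_rot"]).as_matrix();print(M.round(3),s["grip_width"],s["joints"].round(3))
for k in(0,-.019,-.05,-.073):
    c=R@(s["ee_pos"]+M[:,0]*k)+t;print(k,(p["fx"]*c[0]/c[2]+p["cx"]).round(),(p["fy"]*c[1]/c[2]+p["cy"]).round(),c[2].round(3))
D=p["depth"].astype(float);v,u=np.mgrid[:480,:640]
W=(np.stack([(u-p["cx"])/p["fx"]*D,(v-p["cy"])/p["fy"]*D,D],-1)-t)@R
for vv in range(150,230,5): print(vv,[W[vv,uu].round(3).tolist() for uu in(325,332)])
cv2.imwrite("pics/c3.png",cv2.resize(p["frame"][120:300,230:430,::-1],None,fx=3,fy=3,interpolation=cv2.INTER_CUBIC))
p,W,f=wrist("w4")
print("head",rect(W,(.50,-.3),(.6,-.2),.034,.046)); print("plate",rect(W,(.28,-.3),(.36,-.2),.033,.046))
E
```

```text
[[-0.    -0.046 -0.999]
 [-0.    -0.999  0.046]
 [-1.     0.     0.   ]] -8.908910604246241e-05 [-0.54  -0.042  1.558 -0.     1.625  1.077]
0 328.0 215.0 0.822
-0.019 328.0 204.0 0.814
-0.05 329.0 184.0 0.801
-0.073 329.0 169.0 0.791
150 [[0.469, -0.259, 0.193], [0.47, -0.27, 0.194]]
155 [[0.495, -0.238, 0.176], [0.473, -0.268, 0.186]]
160 [[0.485, -0.246, 0.172], [0.475, -0.267, 0.178]]
165 [[0.474, -0.255, 0.169], [0.475, -0.267, 0.171]]
170 [[0.48, -0.25, 0.159], [0.478, -0.265, 0.162]]
175 [[0.476, -0.254, 0.153], [0.48, -0.264, 0.154]]
180 [[0.476, -0.254, 0.146], [0.48, -0.264, 0.147]]
185 [[0.475, -0.255, 0.138], [0.479, -0.265, 0.14]]
190 [[0.476, -0.255, 0.13], [0.479, -0.265, 0.132]]
195 [[0.712, -0.069, 0.009], [0.721, -0.081, 0.01]]
200 [[0.695, -0.083, 0.007], [0.702, -0.096, 0.008]]
205 [[0.676, -0.098, 0.005], [0.683, -0.111, 0.007]]
210 [[0.668, -0.105, -0.001], [0.676, -0.116, -0.0]]
215 [[0.65, -0.119, -0.002], [0.658, -0.13, -0.001]]
220 [[0.63, -0.135, -0.001], [0.64, -0.145, -0.002]]
225 [[0.612, -0.15, -0.002], [0.619, -0.161, -0.001]]
head (array([ 540.8, -254.9]), array([40., 40.]), 87.05, 4428, np.float64(0.0408))
plate (array([0., 0.]), array([0., 0.]), 0.0, 0, np.float64(nan))
  return _methods._mean(a, axis=axis, dtype=dtype,
  ret = ret.dtype.type(ret / rcount)
```

View pics/c3.png

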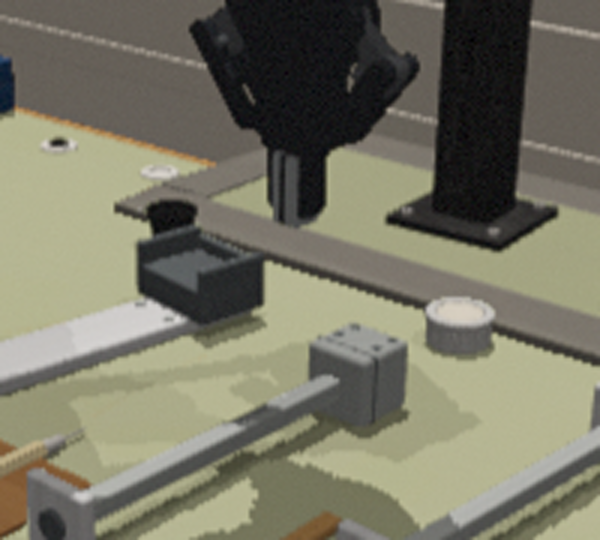

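View pics/w4.png

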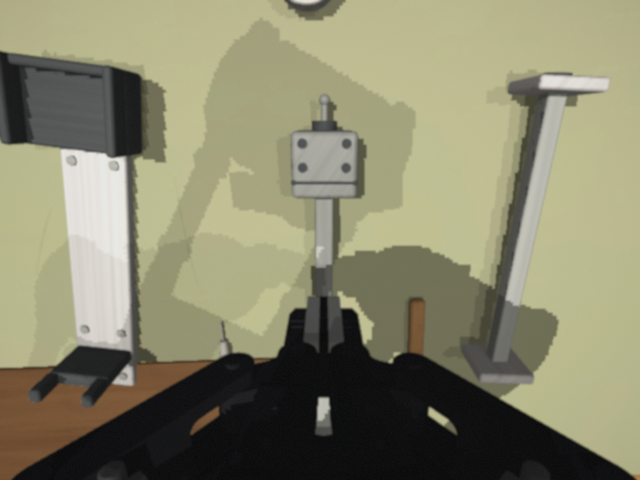

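The scene depth puts the shut fingertips at z ≈ 0.13, while the reported TCP is at 0.086. So the tips stop about 40 mm short of the stated TCP, and the jaws closed above the stem. I'll cross-check this with the wrist camera's depth.

```bash
python3 - <<'E'
from h import *
W=np.load("w4.npy")
for v in range(270,360,6): print(v,[W[v,u].round(3).tolist() for u in(314,323,332)])
s=r.read_state();print(s["ee_pos"],s["time"])
p=r.get_image("top");R,t=np.array(p["R"]),np.array(p["t"])
D=p["depth"].astype(float);v,u=np.mgrid[:480,:640]
E
```

```text
270 [[0.458, -0.243, 0.0], [0.469, -0.251, 0.028], [0.468, -0.257, 0.027]]
276 [[0.453, -0.243, 0.001], [0.464, -0.251, 0.027], [0.464, -0.257, 0.027]]
282 [[0.449, -0.243, 0.003], [0.46, -0.25, 0.027], [0.458, -0.257, 0.025]]
288 [[0.443, -0.243, 0.001], [0.455, -0.25, 0.026], [0.454, -0.257, 0.025]]
294 [[0.438, -0.242, 0.001], [0.45, -0.25, 0.027], [0.449, -0.256, 0.025]]
300 [[0.497, -0.249, 0.13], [0.497, -0.252, 0.13], [0.497, -0.256, 0.131]]
306 [[0.497, -0.249, 0.135], [0.497, -0.252, 0.136], [0.497, -0.256, 0.136]]
312 [[0.498, -0.249, 0.141], [0.497, -0.252, 0.14], [0.497, -0.256, 0.14]]
318 [[0.497, -0.249, 0.145], [0.497, -0.252, 0.144], [0.497, -0.255, 0.146]]
324 [[0.498, -0.249, 0.15], [0.498, -0.252, 0.15], [0.497, -0.255, 0.15]]
330 [[0.497, -0.249, 0.153], [0.497, -0.252, 0.153], [0.497, -0.255, 0.153]]
336 [[0.498, -0.249, 0.158], [0.498, -0.252, 0.158], [0.497, -0.255, 0.157]]
342 [[0.497, -0.249, 0.161], [0.497, -0.252, 0.16], [0.497, -0.255, 0.161]]
348 [[0.498, -0.249, 0.165], [0.495, -0.252, 0.16], [0.498, -0.255, 0.166]]
354 [[0.498, -0.25, 0.169], [0.493, -0.252, 0.161], [0.499, -0.255, 0.17]]
[ 0.48698244 -0.25233547  0.08604159] 8.7083
```

Both cameras agree that the tips are about 42 mm behind the reported TCP. I'll apply that offset, descend with a force stop, and check the grip before lifting.

```bash
python3 - <<'E'
from h import *
r.gripper_to(.06)
x,y=.487,-.2523
r.move_straight([x,y,.01],v=.1,f_stop=8)
print("hit",r.move_straight([x,y,-.033],v=.06,f_stop=8))
print(r.read_state()["ee_pos"].round(4))
r.gripper_to(0,force=80)
s=r.read_state();print("grip",s["grip_width"],s["contact_force"].round(2),s["time"])
if s["grip_width"]>.008:
    e=s["ee_pos"]; r.move_straight([e[0],e[1],e[2]+.015],v=.05); r.pause(.2)
    s=r.read_state();print(s["ee_pos"].round(4),s["grip_width"],s["contact_force"].round(2),s["torque"].round(3),s["time"])
    p,W,f=wrist("w5")
    w=W.reshape(-1,3)
    print("head",rect(W,(.50,-.3),(.6,-.2),.045,.07))
    p=r.get_image("scene");cv2.imwrite("pics/s5.png",cv2.resize(p["frame"][120:320,210:430,::-1],None,fx=2.5,fy=2.5))
E
```

```text
hit False
[ 0.4872 -0.2524 -0.0327]
grip 0.010111355255791066 [-0.83 -1.16  2.46] 11.6333
[ 0.4869 -0.2524 -0.018 ] 0.010256092964182638 [ 0.64  0.24 -6.84] [0.049 0.029 0.038] 12.2917
head (array([ 529. , -251.3]), array([46.1, 70.8]), 74.5, 17423, np.float64(0.0552))
```

View pics/s5.png

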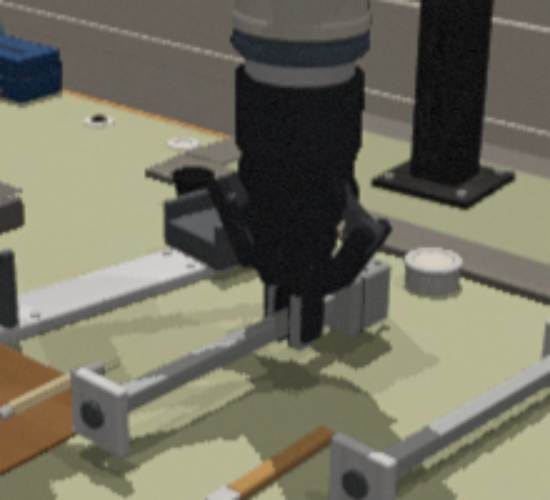

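The probe is held level, with -6.8 N on the wrist (about its full weight). I'll lift, carry it over the stand and check before lowering.

```bash
python3 - <<'E'
from h import *
r.move_straight([.487,-.2523,.052],v=.1); r.pause(.3)
a=att(np.radians(-9.95),1)
r.move_straight([.5173,-.0939,.052],a,v=.12)
r.move_straight([.5173,-.0939,.030],v=.06); r.pause(.2)
s=r.read_state();print(s["ee_pos"].round(4),s["grip_width"],s["contact_force"].round(2),s["torque"].round(3),s["time"])
p,W,f=wrist("w6")
print("head",rect(W,(.545,-.15),(.61,-.06),.094,.115))
m=(W[...,0]>.545)&(W[...,0]<.6)&(abs(W[...,1]+.104)<.025)&(W[...,2]>.094)&(W[...,2]<.12)
w=W[m];A=np.c_[w[:,:2],np.ones(len(w))];print("head plane slope",np.linalg.lstsq(A,w[:,2],rcond=None)[0].round(3))
print("nest",rect(W,(.55,-.18),(.65,-.04),.034,.05))
E
```

```text
[ 0.5177 -0.094   0.0306] 0.010194728891567327 [ 0.75  0.35 -6.38] [0.086 0.033 0.014] 15.7417
head (array([ 570.9, -103. ]), array([40.4, 39.4]), 80.12, 17285, np.float64(0.1038))
head plane slope [-0.009  0.002  0.109]
nest (array([ 581.4, -105. ]), array([66.3, 49.3]), 80.02, 3902, np.float64(0.0431))
```

View pics/w6.png

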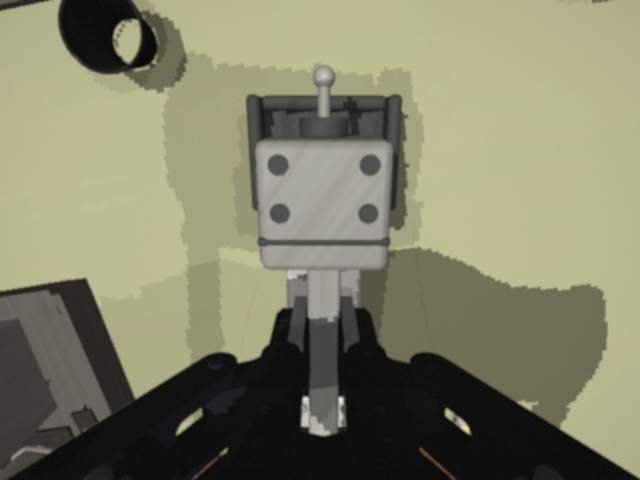

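The head at (325,203) sits centred between the nest walls (column 250 and column 398), level and with the same yaw as the stand. Lowering now.

```bash
python3 - <<'E'
from h import *
xy=[.5173,-.0939]
print("early",r.move_straight([*xy,.004],v=.05))
print("touch",r.move_straight([*xy,-.008],v=.02,f_stop=3))
s=r.read_state();print(s["ee_pos"].round(4),s["contact_force"].round(2),s["time"])
r.pause(.2); r.gripper_to(.04); r.pause(.2)
r.move_straight([*xy,.12],v=.1)
p,W,f=wrist("w7"); s=r.read_state();print(s["contact_force"].round(2),s["time"])
print("head",rect(W,(.53,-.15),(.625,-.06),.060,.085))
T=r.get_image("top");D=T["depth"].astype(float);v,u=np.mgrid[:480,:640]
p=r.get_image("scene");cv2.imwrite("pics/s7.png",cv2.resize(p["frame"][120:320,160:440,::-1],None,fx=2.5,fy=2.5))
R,t=np.array(p["R"]),np.array(p["t"])
for n in("probe_balance","plain_bar"):
    for d in r.landmark_of(n,p)[:1]: print(n,d["conf"],(R.T@(np.array(d["position"])-t)).round(4))
E
```

```text
early False
touch True
[ 0.5177 -0.094  -0.0024] [-0.   -0.36  5.7 ] 16.8833
[ 0.71 -0.32 -0.26] 19.125
head (array([ 570.2, -103. ]), array([40. , 39.9]), 79.92, 4340, np.float64(0.0708))
probe_balance 0.62 [ 0.5207 -0.0973  0.0476]
```

View pics/s7.png

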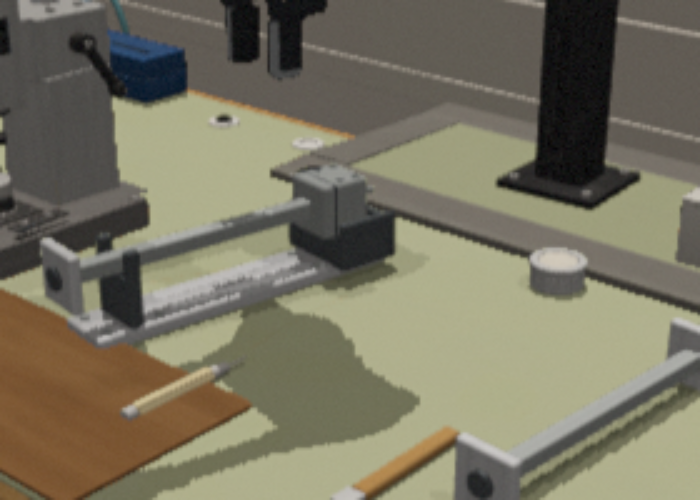

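The probe is seated: head in the nest, stem in the fork. The head top is at 0.0708 (0.070 expected), the head centre is within about 1 mm along the stand, and the gripper is clear.

```bash
python3 -c "
from workcell import r
r.finish_job()"
```

```text
the job is handed in; nothing more can be done
```

I set the probe in its stand, with the head in the nest and the stem in the fork, and handed the job in at about 19 s of the 37 s allowed. The hand-in gives no verdict, so the checks below are my own.

- **First grasp missed:** the jaws closed above the stem without moving the probe. Both the scene and wrist cameras showed the real fingertips about 42 mm short of the stated TCP, so I allowed for that.
- **Second grasp held:** the gripper held the stem at the balance point with about 6.8 N on the wrist. Reported grip width was 10.1 mm, though the stem is 12 mm. The head was level to about 0.5° above the stand, and I lowered it until it touched.
- **Final position:** the head top is at 0.0708 m (0.070 expected). From the head's position, the balance point is within about 1 mm of the seat along the stand and 1 mm across, with the yaw matching to about 0.1°.
- **Disagreement:** the network put the balance point about 3 to 5 mm away, at (0.521, -0.097, 0.048). That is within its usual accuracy.
- **Plain bar:** the network did not find it in the last picture. By eye it lies where it was, and the arm never went near it.

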